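Close the first course of gift cartons on the stand and level it

TASK

Finish the first course of a gift tower on the levelling stand: lay the loose carton flat in the blue outline, so that with the three glued ones it makes a pinwheel, and let it go. Then lay the spirit level over this carton and the one at the back, running front to back of the stand, let it go, and turn the red foot screw until the bubble sits centred between its lines. Finish pressing the middle of the level firmly down on both cartons from above, bubble still centred: stay there pressing when you end, and leave everything else on the table where it is.

Things in the scene. Friction and masses are not known exactly. Their poses are not given: they have to be found in the camera images.
- carton: Loose kraft gift carton with a blue band round its middle, 100 x 50 x 40 mm, about 0.1 kg. Origin: centre of its underside; x along its 100 mm length, y across its 50 mm width, z up. It starts flat on the table left of the stand.
- level: Yellow spirit level, 160 x 24 x 28 mm, 0.25 kg, starts lying on the right-hand baking tray (surface 2 mm above the table). Origin: centre of its underside; x along its length, y across it, z up. Black thumb pad, the place to press, on top from x = -30 to +14 mm; green vial in a slot in the top from x = +20 to +68 mm (keep fingers off). It may be laid either way round.
- bubble (a joint): Position (m) of the pale bubble in the level's vial along the level's own +x: 0 is midway between the two black lines (at x = +44 mm on the level), within +-0.003 it lies between them. It goes to the higher end, 3 mm per 0.01 rad of the level's own tilt, stops at +-0.016 and settles in about 1 s.
- slab: Plywood slab of the stand (300 x 190 x 16 mm) with three glued red-banded cartons of the loose one's size. Origin on its hinge, at the back end. x points away from the screw, z square to the slab. It starts with its front (screw) end low by 0.024 to 0.042 rad. The stand is fixed to the table and stands turned by up to 0.2 rad.
- slab_middle (a point): Middle of the pinwheel on the slab's top face, 105 mm in front of the hinge, about 42 mm above the table; axes as the slab. Glued cartons: two lying along x at (-28, +53) and (+28, -53) mm, the back one lying along y at (+53, +28) mm. The course is 40 mm high. The pinwheel's middle, 56 x 56 mm, stays empty.
- carton_place (a point): Centre of the blue outline (100 x 50 mm) on the slab's top face, at (-53, -28) mm from slab_middle, same axes: the loose carton lies here with its length along the point's y, 6 mm from the glued ones beside it. Gripped across its width 28 mm off its middle, on the slab's centre line, it leaves the inner finger in the empty middle.
- screw_grip (a point): Grip point of the red foot screw, on its upright axis, 145 mm in front of slab_middle, 80 mm above the table: x along the red bar (44 long, 12 thick, from 16 mm below to 12 mm above this point; slab 34 mm or more below), turning with it. Clockwise from above raises the slab's front by 0.03 rad (9 mm of bubble) per radian; 0.8 to 1.4 rad are needed. It stays where left (friction 0.13 N m).
- timer: Bystander: white kitchen timer standing close behind the stand's right back corner, 62 mm high. Leave it alone.
- open_tin: Bystander: open blue tin, 153 mm across, behind the stand on the left. Leave it alone.
- gold_ribbon: Bystander: spool of gold ribbon lying behind the stand on the left. Leave it alone.

How it is judged:
On the way, in this order (a step that is already met when the one before it is completed fails the run):
1. the loose carton lies flat in the blue outline, at rest and let go (distance between carton and carton_place below 0.01 m and angle between the x axis of carton and the y axis of carton_place, either way round below 0.12 rad and angle between carton's own z axis and vertical below 0.07 rad and linear speed of carton below 0.02 m/s and contact force between the fingers and carton below 0.1 N), for 0.2 s.
2. the level rests on this carton and on the glued back one, running front to back, let go (distance between carton and carton_place below 0.01 m and angle between the x axis of carton and the y axis of carton_place, either way round below 0.12 rad and angle between carton's own z axis and vertical below 0.07 rad and linear speed of each of carton, level below 0.02 m/s and contact force between level and carton above 0.2 N and contact force between level and slab above 0.2 N and angle between the x axis of level and the x axis of slab_middle, either way round below 0.2 rad and angle between level's own z axis and vertical below 0.08 rad and contact force between the fingers and level below 0.1 N), for 0.2 s.
3. the screw is turned so that the bubble is centred and the slab level, with the level resting on both cartons (distance between carton and carton_place below 0.01 m and angle between the x axis of carton and the y axis of carton_place, either way round below 0.12 rad and angle between carton's own z axis and vertical below 0.07 rad and linear speed of each of carton, level below 0.02 m/s and contact force between level and carton above 0.2 N and contact force between level and slab above 0.2 N and angle between the x axis of level and the x axis of slab_middle, either way round below 0.2 rad and angle between level's own z axis and vertical below 0.08 rad and value of joint bubble between -0.003 and 0.003 m and angle between slab_middle's own z axis and vertical below 0.014 rad), for 0.2 s.
At the end, for the whole second after the job is handed in: The carton lies flat in the outline (10 mm, 0.12 rad); the level lies front to back over it and the back one (0.2 rad); bubble within 3 mm of centre, slab within 0.014 rad of level; the fingers press on the level (over 3 N) so that it bears on each of the two with over 2 N (all of step 3 and contact force between level and carton above 2 N and contact force between level and slab above 2 N and contact force between the fingers and level above 3 N); the arm keeps its last pose, push and grip.
It fails at once if the timer, the open tin or the gold ribbon is shifted by more than 30 mm (distance of any of timer, open_tin, gold_ribbon from where it was at the start of the episode above 0.03 m).
It also fails if it takes over 72 s, if anything falls off the work surface, if the arm or the gripper's body presses on something with over 40 N, if the wrist force passes 120 N, or if a joint passes its speed limit or range.

ROBOT

A 6-joint arm with a two-finger parallel gripper is mounted at the origin on a cart in front of the work surface, level with it; the furniture and walls round the work are solid. World frame = base frame: x ahead of the robot, y to its left, z up, the work surface at z = 0. Lengths are in m, angles in rad, forces in N, time in s.
With the tool pointing down it reaches from about 0.3 to 0.775 m from the base axis. Payload 14.6 kg.
Tool frame: the origin (TCP) lies on the mounting face of the last link; the fingertips stand 199 mm ahead of it and the grasp point (between the pads) lies 180 mm ahead of it; z points along the fingers, y is the line along which they close (so a half turn about z gives the same grasp; the last joint's range is limited). The gripper opens to 94 mm and grips with 3 to 60 N. Pads are 16 mm wide; open, the fingers measure 119 mm over their backs; the gripper's body (75 mm by 177 mm) begins 78 mm behind the grasp point.
Start: joints at [1.074, 0.3, 1.521, -0, 1.321, -0.067], TCP at [0.229, 0.5, 0.405] pointing down, gripper open.
Joint ranges: [-3.03, 3.03], [-0.79, 2.21], [0.23, 2.52], [-1.04, 4.18], [0, 3.07], [-2.55, 2.55]. Speed limits (rad/s): [2.22, 2.22, 2.57, 3.14, 3.14, 3.14].

INTERFACE

Orientations are given as [roll, pitch, yaw] about the fixed x, y, z axes, in that order (R = Rz(yaw) Ry(pitch) Rx(roll)).
In Python, from station import telemetry, cams, workorder, finder gives the robot as it stands.
- The arm moves only by the tool jog_arm, never from a script. Its argument "rows" is a list of rows, each an object with "gripper": the finger opening in m, from 0 to 0.094; "slide": the shift along the tool's x, y, z in m, a list of three; "spin": the turn about the tool's z in rad. In form: [{"gripper": gripper, "slide": [tx, ty, tz], "spin": spin}, ...]. A call has 1 to 8 rows; each row is the pose to reach, as a shift and turn from the pose commanded when the call began, along the tool's axes at that moment; what a row does not reach only later rows make up. A row lasts 1/10 s, in which the tool goes at most 50 mm and 8.59 degrees, less where a joint would pass 70% of its speed; a pose out of reach is approached as far as the arm can. A call with a gripper value outside its range is refused whole. The fingers move at their own pace and stop on an object; "squeeze" is the grip in N (left out, the last holds). Time passes only in rows, so rows that repeat a pose let the fingers close. It gives the time, the measured TCP pose, the force, the opening and the grip force at its end, in the units of the state.
- telemetry.get_obs(): the state, without advancing time (a new reading comes with each control period).
- cams.camera(name): name is "scene" or "side" or "wrist"; returns (picture, depth): 400x640x3 uint8, red, green, blue; 400x640 float32, m along the optical axis (not along the pixel's ray), 0 where there is no reading.
- cams.camera_info(name): a dict with "camera_matrix" (3x3 intrinsics, pixels), "R" (3x3) and "t" (3): a world point X has camera coordinates R X + t; the wrist camera has in their place "tool_from_camera" (4x4, takes a point from camera to tool coordinates, whose origin is the TCP and whose axes are the flange's). Camera axes: x right, y down, z forward; pixel columns grow to the right and rows downward; lengths in m; the calibration is good to about 2 mm. A picture is of the moment at which its call begins: read the wrist's pose just before it. camera_info takes no time and is no camera call.
- workorder.hand_in(): hands the job in; it is judged then, once.
Trained networks look in the newest picture that a camera, given by its name, has taken for a name from the list of things; names that differ only in an ending like _2 or _b are one class to them, and where a whole thing is asked for, a point or a joint stands for the part that bears it (a point fixed in the world has none). Each returns a list of dicts, best first, with "confidence" (0 to 1); they miss things now and then, are a little off and sometimes report something else, mostly with a low value. They report only what shows in the picture. A call takes as long as a camera call.
- finder.find_in(target, camera): "point" ([x, y, z] in m, in world coordinates, good to about 4 mm: the middle of the surface that is visible of it).
- finder.masks_of(target, camera): "region" (400x640 bool, what is visible of it).
The state is a dict: "time_s": time; "qpos": joint angles; "joint_vel": joint speeds; "tau": joint torques, N m; "ee_pos": TCP position; "eef_rot": TCP orientation; "force": force on the tool from outside, world axes, zero at the start; "moment": the same for the moment, N m; "grip_width": finger opening in m; "grip_force": force on a finger pad.
Only numpy, scipy, OpenCV 4.12 (cv2) and the standard library are available. Lean on these libraries where they do the work, as an engineer would, in place of code of your own. Each camera call takes 0.05 s, during which the arm holds its last target. There are 200 camera calls.

## Working session

There is one attempt and no reset: what is moved stays moved. The work goes in short steps, Python scripts to look and compute and a tool call to move; the robot and the scene stay as the last step left them, time stands still between calls to the robot, and variables do not carry over. Pictures are saved under pics/ and viewed, at most 10 in all, crops included, and the job is handed in when it is done.

Besides the shell and the picture viewer there is one more tool, called after ">>>" by a JSON object that holds its "fn" and its "kwargs". jog_arm: Moves the arm, as the interface text tells. Its arguments: {"type":"object","properties":{"rows":{"type":"array","items":{"type":"object","properties":{"gripper":{"type":"number"},"slide":{"type":"array","items":{"type":"number"}},"spin":{"type":"number"}}}},"squeeze":{"type":"number"}},"required":["rows"]}

```bash
ls; mkdir -p pics; cat > h.py <<'E'
import numpy as np, cv2
from station import telemetry, cams, workorder, finder
from scipy.spatial.transform import Rotation as Ro
def pose():
    o=telemetry.get_obs(); T=np.eye(4); T[:3,:3]=Ro.from_euler('xyz',o['eef_rot']).as_matrix(); T[:3,3]=o['ee_pos']; return o,T
def shot(name):
    o,T=pose(); im,d=cams.camera(name); i=cams.camera_info(name); K=np.array(i['camera_matrix'])
    if name=='wrist': W=T@np.array(i['tool_from_camera'])
    else:
        M=np.eye(4); M[:3,:3]=i['R']; M[:3,3]=i['t']; W=np.linalg.inv(M)
    return im,d,K,W
def cloud(d,K,W):
    v,u=np.mgrid[:d.shape[0],:d.shape[1]]
    P=np.stack([(u-K[0,2])/K[0,0]*d,(v-K[1,2])/K[1,1]*d,d],-1)
    return P@W[:3,:3].T+W[:3,3]
def save(n,im): cv2.imwrite(f'pics/{n}.png',im[:,:,::-1])
E
python3 - <<'E'
from h import *
o,T=pose(); print(o)
for n in ['scene','side','wrist']:
    im,d,K,W=shot(n); save(n+'0',im); np.savez(f'{n}0.npz',im=im,d=d,K=K,W=W)
    print(n,W[:3,3].round(3),K[0,0])
    for t in ['carton','level','slab','timer','open_tin','gold_ribbon','screw_grip']:
        print(t,[(np.round(r['point'],3).tolist(),round(r['confidence'],2)) for r in finder.find_in(t,n)[:3]])
a=cv2.imread('pics/scene0.png');b=cv2.imread('pics/side0.png');
E
```

```text
pics
{'time_s': 0.0, 'qpos': array([ 1.07441450e+00,  3.00465890e-01,  1.52159587e+00,  2.94475946e-05,
        1.32070424e+00, -6.66022792e-02]), 'joint_vel': array([ 1.23965057e-03,  9.62956984e-04,  2.38061550e-04, -7.96662693e-04,
        7.92176064e-04, -5.05168761e-06]), 'tau': array([-7.22091572e-04, -5.31816244e+01, -3.52737486e+01,  7.07612699e-02,
        2.44102604e-02, -1.26536997e-04]), 'ee_pos': array([0.22915296, 0.4999481 , 0.4040828 ]), 'eef_rot': array([-3.14042380e+00, -1.06549759e-04,  2.71180574e+00]), 'force': array([-0.30959794, -0.23929643,  0.18385403]), 'moment': array([-0.0196278 , -0.00837215,  0.03246432]), 'grip_force': 0.0, 'grip_width': 0.09398490691722805}
scene [ 0.103 -0.808  0.702] 416.5901238429192
carton [([0.461, 0.212, 0.032], 0.77)]
level [([0.516, -0.428, 0.029], 0.78)]
slab [([0.534, -0.096, 0.042], 0.58)]
timer [([0.734, -0.154, 0.045], 0.79), ([0.766, 0.16, 0.035], 0.41)]
open_tin [([0.766, 0.159, 0.033], 0.62)]
gold_ribbon [([0.666, 0.239, 0.014], 0.81)]
screw_grip [([0.426, -0.066, 0.064], 0.64)]
side [ 0.217 -0.828  0.746] 390.26872435970034
carton [([0.463, 0.205, 0.037], 0.68)]
level [([0.52, -0.431, 0.031], 0.76)]
slab [([0.541, -0.09, 0.044], 0.57)]
timer [([0.735, -0.164, 0.042], 0.92)]
open_tin [([0.759, 0.169, 0.029], 0.8)]
gold_ribbon [([0.668, 0.24, 0.023], 0.67)]
screw_grip [([0.428, -0.06, 0.07], 0.68)]
wrist [0.166 0.529 0.385] 336.85570806803963
carton [([0.414, 0.255, 0.004], 0.55)]
level []
slab []
timer []
open_tin []
gold_ribbon []
screw_grip []
```

View pics/scene0.png

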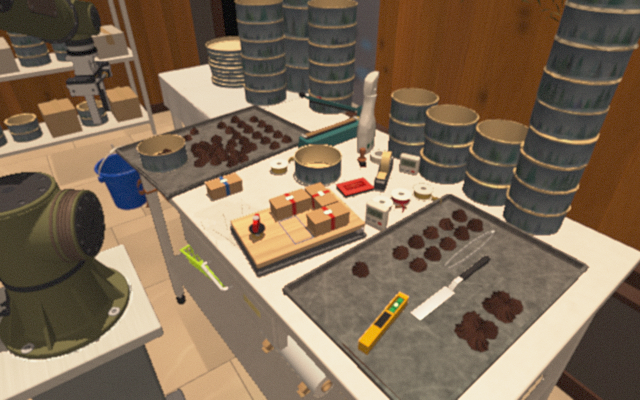

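View pics/side0.png

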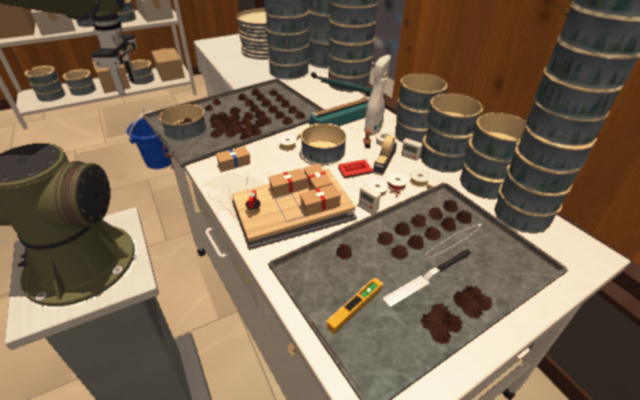

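Both pictures show the loose carton (scene px 225,185), the stand with its three glued cartons (300,225), and the level on the right tray (385,320; vial at the far end).

```bash
cat >> h.py <<'E'
def rect(P):
    (c,(w,h),a)=cv2.minAreaRect((P[:,:2]*1000).astype(np.float32))
    if w<h: w,h,a=h,w,a+90
    return np.round(np.array(c)/1000,4),round(w,1),round(h,1),round((np.radians(a)+np.pi/2)%np.pi-np.pi/2,3)
E
python3 - <<'E'
from h import *
for n in ['scene','side']:
    im,d,K,W=shot(n); C=cloud(d,K,W)
    for t in ['carton','level','slab','timer']:
        r=finder.masks_of(t,n)
        if not r: print(n,t,'none'); continue
        m=r[0]['region']&(d>0); P=C[m]; z=P[:,2]
        print(n,t,r[0]['confidence'],m.sum(),np.percentile(z,[5,50,95,99]).round(4))
        zt=np.percentile(z,95); Q=P[abs(z-zt)<.006]; print('  top',rect(Q),len(Q), Q.mean(0).round(4))
    # slab top band
    m=(C[...,2]>.03)&(C[...,2]<.055)&(abs(C[...,0]-.54)<.2)&(abs(C[...,1]+.07)<.17)
    c=C[(C[...,2]>.072)&(C[...,2]<.09)&(C[...,0]>.5)&(C[...,0]<.7)&(abs(C[...,1]+.07)<.17)]; print('cartons',rect(c),len(c))
    r=finder.masks_of('slab',n)[0]['region']&(d>0)&m; P=C[r]
    A=np.c_[P[:,:2],np.ones(len(P))]; s,*_=np.linalg.lstsq(A,P[:,2],rcond=None); print('plane',s,rect(P))
E
```

```text
scene carton 0.74 525 [0.0035 0.0388 0.0619 0.0628]
  top (array([ 0.7382, -0.1519]), 61.0, 26.8, np.float64(-1.214)) 135 [ 0.7376 -0.1539  0.0603]
scene level 0.97 1089 [0.0077 0.028  0.0311 0.032 ]
  top (array([ 0.524 , -0.4239]), 159.6, 25.3, np.float64(0.297)) 720 [ 0.5144 -0.4278  0.029 ]
scene slab 0.62 5886 [0.034  0.0418 0.0838 0.0852]
  top (array([ 0.5726, -0.0723]), 157.9, 157.6, np.float64(1.459)) 1384 [ 0.5909 -0.0718  0.0823]
scene timer 0.56 522 [0.0037 0.0387 0.0619 0.0628]
  top (array([ 0.7382, -0.1519]), 61.0, 26.8, np.float64(-1.214)) 134 [ 0.7375 -0.1537  0.0603]
cartons (array([ 0.5729, -0.0711]), 160.9, 157.1, np.float64(1.465)) 1591
plane [0.03605946 0.01309156 0.02314967] (array([ 0.5393, -0.0678]), 300.3, 192.8, np.float64(-0.104))
side carton 0.88 589 [0.0045 0.0364 0.042  0.0435]
  top (array([0.4664, 0.2302]), 100.9, 54.8, np.float64(0.009)) 302 [0.4647 0.2273 0.04  ]
side level 0.74 1091 [0.0031 0.0275 0.0311 0.0319]
  top (array([ 0.5246, -0.4226]), 160.0, 25.8, np.float64(0.292)) 685 [ 0.5178 -0.4258  0.0289]
side slab 0.71 5435 [0.0345 0.0423 0.0845 0.086 ]
  top (array([ 0.5741, -0.0689]), 164.1, 155.6, np.float64(1.486)) 1310 [ 0.5914 -0.0688  0.0829]
side timer 0.75 463 [0.0009 0.0385 0.0622 0.0635]
  top (array([ 0.7392, -0.1512]), 60.5, 24.4, np.float64(-1.277)) 126 [ 0.7379 -0.1534  0.0606]
cartons (array([ 0.574 , -0.0689]), 164.1, 155.9, np.float64(1.486)) 1487
plane [0.03452262 0.01237958 0.0241085 ] (array([ 0.5393, -0.0675]), 300.1, 192.4, np.float64(-0.109))
```

>>> {"fn": "jog_arm", "kwargs": {"rows": [{"gripper": 0.094,"slide": [0,0,0],"spin": 0}]}}

```text
time_s: 1.9
ee_pos: [0.2292, 0.5, 0.4046]
eef_rot: [3.142, 0.0, 2.712]
force: [0.4, -0.9, -0.1]
grip_width: 0.094
grip_force: 0.0
```

>>> {"fn": "jog_arm", "kwargs": {"rows": [{"gripper": 0.094,"slide": [-0.04,-0.021,0.007],"spin": -0.06},{"gripper": 0.094,"slide": [-0.085,-0.044,0.014],"spin": -0.12},{"gripper": 0.094,"slide": [-0.13,-0.067,0.02],"spin": -0.19},{"gripper": 0.094,"slide": [-0.175,-0.09,0.03],"spin": -0.26},{"gripper": 0.094,"slide": [-0.22,-0.113,0.04],"spin": -0.32},{"gripper": 0.094,"slide": [-0.26,-0.135,0.05],"spin": -0.38},{"gripper": 0.094,"slide": [-0.303,-0.158,0.055],"spin": -0.438},{"gripper": 0.094,"slide": [-0.303,-0.158,0.055],"spin": -0.438}]}}

```text
time_s: 2.7
ee_pos: [0.4411, 0.2263, 0.3489]
eef_rot: [-3.141, -0.001, -3.136]
force: [-0.1, 0.9, -0.7]
grip_width: 0.0938
grip_force: 0.0
```

```bash
python3 - <<'E'
from h import *
o,T=pose(); print(o['ee_pos'],o['eef_rot'],o['qpos'].round(3))
im,d,K,W=shot('wrist'); C=cloud(d,K,W); save('w1',im); print(W.round(3))
np.savez('w1.npz',im=im,d=d,K=K,W=W)
for r in finder.masks_of('carton','wrist')[:2]:
    m=r['region']&(d>0); P=C[m]; zt=np.percentile(P[:,2],90); Q=P[abs(P[:,2]-zt)<.006]
    print(r['confidence'],m.sum(),zt,rect(Q),Q.mean(0))
E
```

```text
[0.44112981 0.22627448 0.34894398] [-3.14063074e+00 -5.80858962e-04 -3.13617824e+00] [ 4.000e-01  2.360e-01  1.739e+00 -1.000e-03  1.168e+00 -1.176e+00]
[[-0.005  0.972  0.237  0.372]
 [ 1.     0.005 -0.     0.226]
 [-0.001  0.237 -0.972  0.329]
 [ 0.     0.     0.     1.   ]]
```

View pics/w1.png

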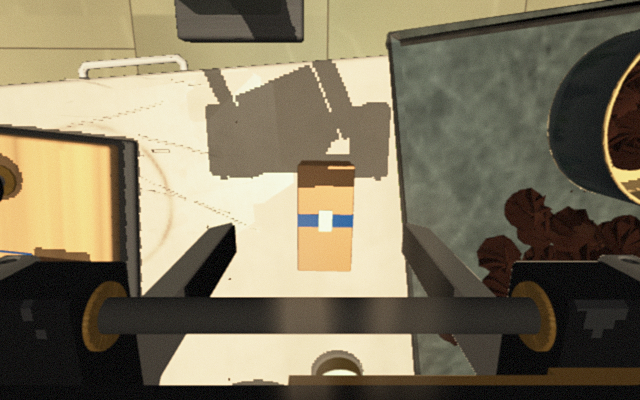

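The wrist view shows the carton below the fingers, nearly aligned; its band is at about (326,221).

```bash
python3 - <<'E'
from h import *
a=np.load('w1.npz'); C=cloud(a['d'],a['K'],a['W'])
m=(C[...,2]>.033)&(C[...,2]<.047)&(C[...,0]>.38)&(C[...,0]<.56)&(abs(C[...,1]-.23)<.06)
m[:150]=0;m[290:]=0;m[:,:280]=0;m[:,370:]=0
print(m.sum(),rect(C[m]),C[m].mean(0), C[m].min(0),C[m].max(0)); v,u=np.nonzero(m); print(v.min(),v.max(),u.min(),u.max())
E
```

```text
5886 (array([0.4653, 0.2312]), 100.1, 50.3, np.float64(-0.011)) [0.46263567 0.23101638 0.03971887] [0.41528847 0.20591042 0.03304458] [0.51558691 0.25646084 0.04256597]
164 271 297 354
```

```bash
python3 - <<'E'
from h import *
o,T=pose(); print(o['time_s'],o['ee_pos'],o['eef_rot'])
D=np.array([.4373,.2312,.204])-T[:3,3]; print(T[:3,:3].T@D)
E
```

```text
2.8 [0.43918162 0.22942278 0.34955952] [-3.14156795e+00 -3.06235056e-04 -3.13613607e+00]
[0.00182732 0.00179106 0.14556004]
```

>>> {"fn": "jog_arm", "kwargs": {"squeeze": 30, "rows": [{"gripper": 0.094,"slide": [0.002,0.002,0.045],"spin": 0.01},{"gripper": 0.094,"slide": [0.002,0.002,0.09],"spin": 0.01},{"gripper": 0.094,"slide": [0.002,0.002,0.13],"spin": 0.01},{"gripper": 0.094,"slide": [0.002,0.002,0.145],"spin": 0.01},{"gripper": 0.094,"slide": [0.002,0.002,0.145],"spin": 0.01},{"gripper": 0.045,"slide": [0.002,0.002,0.145],"spin": 0.01},{"gripper": 0.045,"slide": [0.002,0.002,0.145],"spin": 0.01},{"gripper": 0.045,"slide": [0.002,0.002,0.145],"spin": 0.01}]}}

```text
time_s: 3.6
ee_pos: [0.4369, 0.2324, 0.2059]
eef_rot: [3.141, 0.002, 3.14]
force: [-1.1, -0.0, 0.5]
grip_width: 0.0733
grip_force: 0.0
```

>>> {"fn": "jog_arm", "kwargs": {"rows": [{"gripper": 0.04,"slide": [0,0,0],"spin": 0},{"gripper": 0.04,"slide": [0,0,0],"spin": 0},{"gripper": 0.04,"slide": [0,0,0],"spin": 0}]}}

```text
time_s: 3.9
ee_pos: [0.4368, 0.232, 0.2049]
eef_rot: [3.141, 0.0, 3.14]
force: [-1.8, 0.2, 6.4]
grip_width: 0.0496
grip_force: 29.9
```

>>> {"fn": "jog_arm", "kwargs": {"rows": [{"gripper": 0.04,"slide": [0,0,-0.03],"spin": 0},{"gripper": 0.04,"slide": [0,0,-0.075],"spin": 0.1},{"gripper": 0.04,"slide": [-0.01,-0.02,-0.115],"spin": 0.24},{"gripper": 0.04,"slide": [-0.02,-0.06,-0.135],"spin": 0.38},{"gripper": 0.04,"slide": [-0.03,-0.1,-0.15],"spin": 0.52},{"gripper": 0.04,"slide": [-0.045,-0.14,-0.16],"spin": 0.66},{"gripper": 0.04,"slide": [-0.055,-0.18,-0.165],"spin": 0.8},{"gripper": 0.04,"slide": [-0.065,-0.22,-0.165],"spin": 0.94}]}}

```text
time_s: 4.7
ee_pos: [0.5015, 0.0102, 0.3705]
eef_rot: [3.141, 0.001, 2.194]
force: [0.3, 0.4, -1.5]
grip_width: 0.0497
grip_force: 30.0
```

>>> {"fn": "jog_arm", "kwargs": {"rows": [{"gripper": 0.04,"slide": [-0.02,-0.008,0],"spin": 0.14},{"gripper": 0.04,"slide": [-0.04,-0.016,0],"spin": 0.28},{"gripper": 0.04,"slide": [-0.06,-0.024,0],"spin": 0.42},{"gripper": 0.04,"slide": [-0.073,-0.03,0],"spin": 0.56},{"gripper": 0.04,"slide": [-0.073,-0.03,0],"spin": 0.7},{"gripper": 0.04,"slide": [-0.073,-0.03,0],"spin": 0.735},{"gripper": 0.04,"slide": [-0.073,-0.03,0],"spin": 0.735},{"gripper": 0.04,"slide": [-0.073,-0.03,0],"spin": 0.735}]}}

```text
time_s: 5.5
ee_pos: [0.52, -0.0647, 0.3696]
eef_rot: [-3.141, -0.0, 1.466]
force: [0.4, 0.6, -0.9]
grip_width: 0.0497
grip_force: 30.0
```

```bash
python3 - <<'E'
from h import *
o,T=pose(); print(o['ee_pos'],o['eef_rot'],o['qpos'].round(3))
im,d,K,W=shot('wrist'); C=cloud(d,K,W); save('w2',im)
np.savez('w2.npz',im=im,d=d,K=K,W=W)
E
```

```text
[ 0.5200203  -0.06469783  0.369594  ] [-3.14142076e+00 -1.58760295e-05  1.46628387e+00] [-0.194  0.274  1.638  0.     1.229 -0.089]
```

View pics/w2.png

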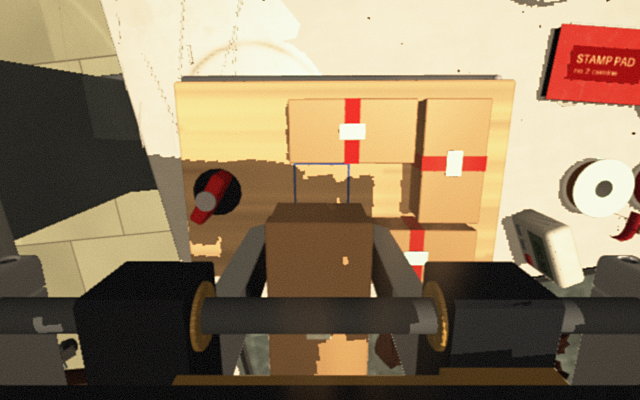

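The view shows the blue outline's far end (295–349, 163), the glued cartons, the screw bar at (210,195) and the held carton below.

```bash
python3 - <<'E'
from h import *
a=np.load('w2.npz'); im=a['im'].astype(int); C=cloud(a['d'],a['K'],a['W']); d=a['d']
r,g,b=im[...,0],im[...,1],im[...,2]
m=(b>r+15)&(b>60)&(d>0); m[:155]=0;m[210:]=0;m[:,:280]=0;m[:,:360]=m[:,:360]; m[:,360:]=0
P=C[m]; print('blue',m.sum(),P.mean(0),P[:,2].min(),P[:,2].max())
v,u=np.nonzero(m)
for sel,n in [((u<300)&(v>167),'left'),((u>344)&(v>167),'right'),((v<167),'top')]:
    Q=P[sel]; print(n,len(Q),Q.mean(0).round(4), cv2.fitLine(Q[:,:2].astype(np.float32),cv2.DIST_L2,0,.01,.01).ravel().round(4) if len(Q)>3 else '')
def box(v0,v1,u0,u1,z0,z1):
    m=np.zeros(d.shape,bool); m[v0:v1,u0:u1]=1; m&=(C[...,2]>z0)&(C[...,2]<z1)&(d>0); return C[m]
for n,q in [('left carton',(90,170,280,418)),('back carton',(90,235,419,500))]:
    Q=box(*q,.072,.095); print(n,len(Q),rect(Q),Q[:,2].mean(),np.percentile(Q[:,2],[2,98]))
Q=box(70,270,170,520,.03,.055); A=np.c_[Q[:,:2],np.ones(len(Q))]; print('slab plane',np.linalg.lstsq(A,Q[:,2],rcond=None)[0],rect(Q), 'edge top')
Q=box(160,230,185,240,.07,.1); print('screw',len(Q),rect(Q),Q.mean(0),Q.max(0))
# held carton top end edge
Q=box(195,300,255,380,.12,.26); print('held',rect(Q),np.percentile(Q,[1,50,99],axis=0).round(4))
E
```

```text
blue 111 [ 0.529812   -0.04884436  0.04158468] 0.03915646882445145 0.043151337321615746
left 7 [ 0.4977 -0.0525  0.0409] [ 0.0929  0.9957  0.4977 -0.0525]
right 32 [ 0.547  -0.0633  0.0421] [ 0.0857  0.9963  0.547  -0.0633]
top 69 [ 0.525  -0.0419  0.0414] [ 0.9934 -0.1144  0.525  -0.0419]
left carton 8201 (array([ 0.5534, -0.0154]), 105.5, 53.9, np.float64(-0.104)) 0.0817506051991739 [0.07945969 0.08390711]
back carton 8693 (array([ 0.6284, -0.0514]), 109.8, 51.8, np.float64(1.464)) 0.0838031143062716 [0.07660298 0.08589039]
slab plane [ 0.02956785 -0.00657638  0.02530234] (array([ 0.5404, -0.0589]), 300.6, 181.5, np.float64(-0.086)) edge top
screw 1061 (array([ 0.4311, -0.0538]), 43.6, 15.8, np.float64(0.971)) [ 0.43349808 -0.05209163  0.08977333] [ 0.44777394 -0.03413184  0.09587629]
held (array([ 0.519 , -0.0626]), 66.7, 38.2, np.float64(-0.113)) [[ 0.4914 -0.0815  0.1688]
 [ 0.5196 -0.0582  0.2044]
 [ 0.5477 -0.0423  0.2236]]
```

>>> {"fn": "jog_arm", "kwargs": {"rows": [{"gripper": 0.04,"slide": [0.002,0.002,0.03],"spin": 0},{"gripper": 0.04,"slide": [0.002,0.002,0.06],"spin": 0},{"gripper": 0.04,"slide": [0.002,0.002,0.085],"spin": 0},{"gripper": 0.04,"slide": [0.002,0.002,0.105],"spin": 0},{"gripper": 0.04,"slide": [0.002,0.002,0.115],"spin": 0},{"gripper": 0.04,"slide": [0.002,0.002,0.119],"spin": 0},{"gripper": 0.04,"slide": [0.002,0.002,0.119],"spin": 0},{"gripper": 0.04,"slide": [0.002,0.002,0.119],"spin": 0}]}}

```text
time_s: 6.35
ee_pos: [0.5225, -0.063, 0.2516]
eef_rot: [3.14, 0.0, 1.465]
force: [0.3, 0.1, -2.3]
grip_width: 0.0498
grip_force: 30.0
```

>>> {"fn": "jog_arm", "kwargs": {"rows": [{"gripper": 0.04,"slide": [0,0,0.002],"spin": 0},{"gripper": 0.04,"slide": [0,0,0.002],"spin": 0},{"gripper": 0.04,"slide": [0,0,0.002],"spin": 0}]}}

```text
time_s: 6.65
ee_pos: [0.5223, -0.0629, 0.2489]
eef_rot: [3.141, 0.0, 1.465]
force: [0.2, -0.2, -0.6]
grip_width: 0.05
grip_force: 30.0
```

>>> {"fn": "jog_arm", "kwargs": {"rows": [{"gripper": 0.04,"slide": [0,0,0.002],"spin": 0},{"gripper": 0.04,"slide": [0,0,0.002],"spin": 0},{"gripper": 0.04,"slide": [0,0,0.002],"spin": 0}]}}

```text
time_s: 6.95
ee_pos: [0.5223, -0.063, 0.2467]
eef_rot: [3.141, 0.0, 1.465]
force: [0.1, 0.1, -0.4]
grip_width: 0.0496
grip_force: 30.0
```

>>> {"fn": "jog_arm", "kwargs": {"rows": [{"gripper": 0.04,"slide": [0,0,0.001],"spin": 0},{"gripper": 0.04,"slide": [0,0,0.002],"spin": 0},{"gripper": 0.04,"slide": [0,0,0.002],"spin": 0}]}}

```text
time_s: 7.25
ee_pos: [0.5223, -0.0629, 0.2463]
eef_rot: [3.141, 0.0, 1.465]
force: [-11.3, 1.8, 23.5]
grip_width: 0.05
grip_force: 30.0
```

Contact. Back off slightly, release, and rise straight up.

>>> {"fn": "jog_arm", "kwargs": {"rows": [{"gripper": 0.04,"slide": [0,0,-0.0015],"spin": 0},{"gripper": 0.04,"slide": [0,0,-0.0015],"spin": 0},{"gripper": 0.072,"slide": [0,0,-0.0015],"spin": 0},{"gripper": 0.072,"slide": [0,0,-0.0015],"spin": 0},{"gripper": 0.072,"slide": [0,0,-0.0015],"spin": 0},{"gripper": 0.072,"slide": [0,0,-0.0015],"spin": 0},{"gripper": 0.072,"slide": [0,0,-0.02],"spin": 0},{"gripper": 0.072,"slide": [0,0,-0.05],"spin": 0}]}}

```text
time_s: 8.05
ee_pos: [0.522, -0.0629, 0.2937]
eef_rot: [-3.138, -0.0, 1.465]
force: [-0.1, -0.4, 0.9]
grip_width: 0.0719
grip_force: 0.0
```

>>> {"fn": "jog_arm", "kwargs": {"rows": [{"gripper": 0.072,"slide": [0.02,0,-0.05],"spin": 0},{"gripper": 0.072,"slide": [0.06,0,-0.09],"spin": 0},{"gripper": 0.072,"slide": [0.07,0,-0.12],"spin": 0},{"gripper": 0.072,"slide": [0.07,0,-0.12],"spin": 0},{"gripper": 0.072,"slide": [0.07,0,-0.12],"spin": 0}]}}

```text
time_s: 8.55
ee_pos: [0.5295, 0.0069, 0.4147]
eef_rot: [3.141, 0.0, 1.466]
force: [-0.1, -0.9, -0.7]
grip_width: 0.072
grip_force: 0.0
```

```bash
python3 - <<'E'
from h import *
o,T=pose(); print(o['ee_pos'],o['eef_rot'],o['qpos'].round(3))
for n in ['wrist','scene']:
  im,d,K,W=shot(n); C=cloud(d,K,W); save('p_'+n,im)
  np.savez(f'p_{n}.npz',im=im,d=d,K=K,W=W)
  X=np.array([.9946,-.1038]);Y=np.array([.1038,.9946]); s=C[...,:2]@X; t=C[...,:2]@Y
  m=(C[...,2]>.07)&(C[...,2]<.095)&(s>.485)&(s<.57)&(t<.018)&(t>-.105)&(d>0)&((s<.553)|(t>-.034))&(s<.56)
  print(n,m.sum(),rect(C[m]),C[m].mean(0), 's',np.percentile(s[m],[1,99]),'t',np.percentile(t[m],[1,99]))
  P=C[m]; A=np.c_[P[:,:2],np.ones(len(P))]; print(np.linalg.lstsq(A,P[:,2],rcond=None)[0])
E
```

```text
[0.52954438 0.00686536 0.41468577] [3.14083103e+00 6.98209006e-05 1.46560348e+00] [-0.056  0.246  1.565 -0.     1.329  0.049]
wrist 3152 (array([ 0.5191, -0.0756]), 68.1, 50.2, np.float64(1.465)) [ 0.51938848 -0.07288164  0.08078008] s [0.4996563  0.54866384] t [-0.05375046  0.01227512]
[ 0.02468739 -0.02926181  0.06582508]
scene 614 (array([ 0.5214, -0.0915]), 111.0, 59.2, np.float64(1.446)) [ 0.51520712 -0.0976854   0.07949602] s [0.49859855 0.55203728] t [-0.09021744  0.01714362]
[0.04818957 0.00681049 0.0553337 ]
```

View pics/p_wrist.png

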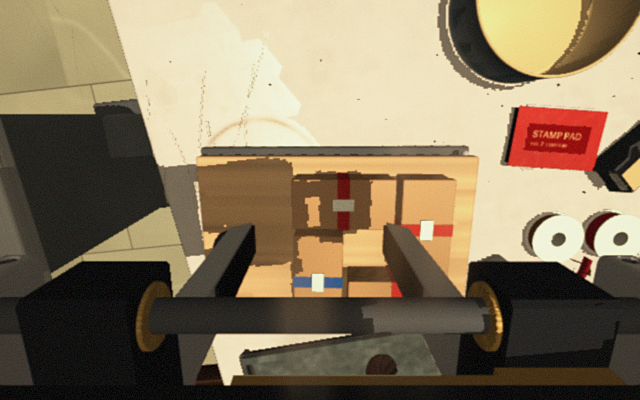

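The loose carton lies in the outline (blue band at 318,283), aligned with its neighbours. Now the level.

>>> {"fn": "jog_arm", "kwargs": {"rows": [{"gripper": 0.06,"slide": [-0.045,0.003,0],"spin": 0.14},{"gripper": 0.06,"slide": [-0.09,0.006,0],"spin": 0.28},{"gripper": 0.06,"slide": [-0.135,0.01,0],"spin": 0.42},{"gripper": 0.06,"slide": [-0.18,0.013,0],"spin": 0.56},{"gripper": 0.06,"slide": [-0.225,0.017,0.01],"spin": 0.7},{"gripper": 0.06,"slide": [-0.27,0.02,0.03],"spin": 0.84},{"gripper": 0.06,"slide": [-0.315,0.024,0.045],"spin": 0.98},{"gripper": 0.06,"slide": [-0.36,0.028,0.06],"spin": 1.1}]}}

```text
time_s: 9.45
ee_pos: [0.5185, -0.3568, 0.3523]
eef_rot: [-3.139, 0.001, 0.358]
force: [1.1, 0.2, 0.7]
grip_width: 0.0596
grip_force: 0.0
```

```bash
python3 - <<'E'
from h import *
o,T=pose(); print(o['ee_pos'],o['eef_rot'],o['qpos'].round(3))
y=.295;c,s=np.cos(y),np.sin(y)
D=np.array([.5166,-.4255,.34])-T[:3,3]; print(T[:3,:3].T@D, o['eef_rot'][2]-y)
E
```

```text
[ 0.51847678 -0.35676425  0.35227569] [-3.13940138e+00  1.31205254e-03  3.58029566e-01] [-0.661  0.52   1.337  0.     1.287  0.552]
[-0.02582867  0.0637463   0.01216993] 0.06302956618073313
```

>>> {"fn": "jog_arm", "kwargs": {"rows": [{"gripper": 0.06,"slide": [-0.012,0.03,0.006],"spin": 0.03},{"gripper": 0.06,"slide": [-0.024,0.06,0.012],"spin": 0.065},{"gripper": 0.06,"slide": [-0.024,0.062,0.012],"spin": 0.065},{"gripper": 0.06,"slide": [-0.024,0.062,0.012],"spin": 0.065},{"gripper": 0.06,"slide": [-0.024,0.062,0.012],"spin": 0.065}]}}

```text
time_s: 9.95
ee_pos: [0.5191, -0.4202, 0.3421]
eef_rot: [-3.141, 0.0, 0.3]
force: [-0.2, 0.1, -0.3]
grip_width: 0.0602
grip_force: 0.0
```

```bash
python3 - <<'E'
from h import *
o,T=pose(); print(o['ee_pos'],o['eef_rot'])
im,d,K,W=shot('wrist'); C=cloud(d,K,W); save('w3',im); np.savez('w3.npz',im=im,d=d,K=K,W=W)
r=finder.masks_of('level','wrist'); print([x['confidence'] for x in r])
m=(C[...,2]>.022)&(C[...,2]<.036)&(d>0)&(np.hypot(C[...,0]-.524,C[...,1]+.423)<.1)
if r: 
    k=r[0]['region']; print('mask',rect(C[k&m]),(k&m).sum())
n,l,st,_=cv2.connectedComponentsWithStats(m.astype(np.uint8)); i=1+st[1:,4].argmax(); P=C[l==i]; print(st[i],rect(P),P.mean(0),np.percentile(P[:,2],[5,50,95]))
g=(l==i)&(im[...,1].astype(int)>im[...,0]+25); print('green',g.sum(),C[g].mean(0) if g.any() else '')
y=rect(P)[3]; c=rect(P)[0]; G=np.array([*(c-.008*np.array([np.cos(y),np.sin(y)])),.204]); print(T[:3,:3].T@(G-T[:3,3]),o['eef_rot'][2]-y)
E
```

```text
[ 0.51909678 -0.42023789  0.34214675] [-3.14068484e+00  4.26921419e-04  3.00398272e-01]
[0.78]
mask (array([ 0.5256, -0.4223]), 159.0, 23.9, np.float64(0.295)) 4411
[ 310   92   29  176 4420] (array([ 0.5256, -0.4223]), 159.0, 23.9, np.float64(0.295)) [ 0.52740466 -0.42154642  0.02935384] [0.02580024 0.02977642 0.03117449]
green 1771 [ 0.5686124  -0.40905345  0.02867982]
[-0.00233909  0.0039763   0.13814421] 0.005398272351920086
```

View pics/w3.png

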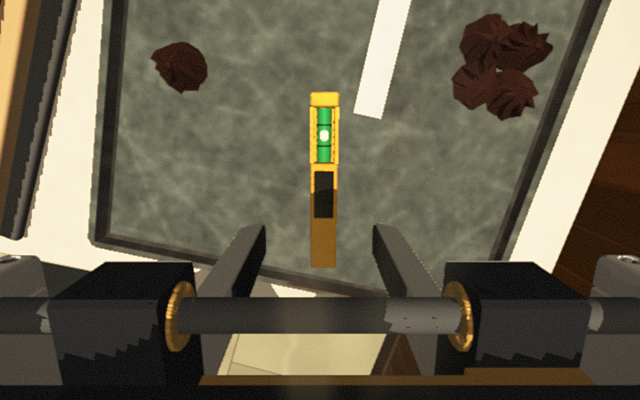

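The level lies straight under the gripper, with the vial at (324,135) and the pad at (324,195).

>>> {"fn": "jog_arm", "kwargs": {"squeeze": 25, "rows": [{"gripper": 0.06,"slide": [-0.002,0.004,0.04],"spin": 0.005},{"gripper": 0.06,"slide": [-0.002,0.004,0.08],"spin": 0.005},{"gripper": 0.06,"slide": [-0.002,0.004,0.12],"spin": 0.005},{"gripper": 0.06,"slide": [-0.002,0.004,0.138],"spin": 0.005},{"gripper": 0.06,"slide": [-0.002,0.004,0.138],"spin": 0.005},{"gripper": 0.06,"slide": [-0.002,0.004,0.138],"spin": 0.005},{"gripper": 0.015,"slide": [-0.002,0.004,0.138],"spin": 0.005},{"gripper": 0.015,"slide": [-0.002,0.004,0.138],"spin": 0.005}]}}

```text
time_s: 10.85
ee_pos: [0.5186, -0.4251, 0.2055]
eef_rot: [3.141, -0.001, 0.295]
force: [0.1, -0.1, 0.0]
grip_width: 0.0473
grip_force: 0.0
```

>>> {"fn": "jog_arm", "kwargs": {"rows": [{"gripper": 0.015,"slide": [0,0,0],"spin": 0},{"gripper": 0.015,"slide": [0,0,0],"spin": 0},{"gripper": 0.015,"slide": [0,0,0],"spin": 0}]}}

```text
time_s: 11.15
ee_pos: [0.5184, -0.4251, 0.2048]
eef_rot: [-3.142, -0.0, 0.295]
force: [0.9, -1.4, 0.6]
grip_width: 0.0239
grip_force: 25.0
```

>>> {"fn": "jog_arm", "kwargs": {"rows": [{"gripper": 0.015,"slide": [0,0,-0.03],"spin": 0},{"gripper": 0.015,"slide": [0,0,-0.07],"spin": 0},{"gripper": 0.015,"slide": [0.01,-0.02,-0.11],"spin": 0.05},{"gripper": 0.015,"slide": [0.025,-0.055,-0.135],"spin": 0.1},{"gripper": 0.015,"slide": [0.044,-0.096,-0.15],"spin": 0.15},{"gripper": 0.015,"slide": [0.062,-0.137,-0.15],"spin": 0.2},{"gripper": 0.015,"slide": [0.082,-0.178,-0.15],"spin": 0.25},{"gripper": 0.015,"slide": [0.1,-0.219,-0.15],"spin": 0.3}]}}

```text
time_s: 11.95
ee_pos: [0.5503, -0.1847, 0.3546]
eef_rot: [-3.141, 0.0, -0.007]
force: [1.0, -0.0, -3.0]
grip_width: 0.0239
grip_force: 25.0
```

```bash
python3 - <<'E'
from h import *
o,T=pose(); print(o['ee_pos'],o['eef_rot'],o['qpos'].round(3))
y=-.104
D=np.array([.5659,-.0691,.31])-T[:3,3]; print(T[:3,:3].T@D, o['eef_rot'][2]-y)
E
```

```text
[ 0.55031826 -0.18472388  0.3545526 ] [-3.14143955e+00  2.46390521e-04 -7.37542973e-03] [-0.387  0.411  1.491  0.     1.24   1.191]
[ 0.01473953 -0.11572884  0.04456669] 0.09662457027061912
```

>>> {"fn": "jog_arm", "kwargs": {"rows": [{"gripper": 0.015,"slide": [0.005,-0.04,0.01],"spin": 0.04},{"gripper": 0.015,"slide": [0.01,-0.08,0.02],"spin": 0.08},{"gripper": 0.015,"slide": [0.015,-0.11,0.03],"spin": 0.099},{"gripper": 0.015,"slide": [0.015,-0.117,0.045],"spin": 0.099},{"gripper": 0.015,"slide": [0.015,-0.117,0.045],"spin": 0.099},{"gripper": 0.015,"slide": [0.015,-0.117,0.045],"spin": 0.099},{"gripper": 0.015,"slide": [0.015,-0.117,0.062],"spin": 0.099},{"gripper": 0.015,"slide": [0.015,-0.117,0.062],"spin": 0.099}]}}

```text
time_s: 12.75
ee_pos: [0.5657, -0.0706, 0.2918]
eef_rot: [-3.142, 0.002, -0.105]
force: [-0.4, 0.0, -3.2]
grip_width: 0.0235
grip_force: 25.0
```

>>> {"fn": "jog_arm", "kwargs": {"rows": [{"gripper": 0.015,"slide": [0,0,0],"spin": 0},{"gripper": 0.015,"slide": [0,0,0],"spin": 0}]}}

```text
time_s: 12.95
ee_pos: [0.5662, -0.0702, 0.2937]
eef_rot: [3.141, -0.001, -0.105]
force: [0.8, -0.4, -2.4]
grip_width: 0.0243
grip_force: 25.0
```

>>> {"fn": "jog_arm", "kwargs": {"rows": [{"gripper": 0.015,"slide": [0,0,0.003],"spin": 0},{"gripper": 0.015,"slide": [0,0,0.005],"spin": 0},{"gripper": 0.015,"slide": [0,0,0.005],"spin": 0},{"gripper": 0.015,"slide": [0,0,0.005],"spin": 0}]}}

```text
time_s: 13.35
ee_pos: [0.5661, -0.0697, 0.2878]
eef_rot: [3.142, -0.0, -0.104]
force: [0.7, -0.2, -1.8]
grip_width: 0.0241
grip_force: 25.0
```

>>> {"fn": "jog_arm", "kwargs": {"rows": [{"gripper": 0.015,"slide": [0,0,0.001],"spin": 0},{"gripper": 0.015,"slide": [0,0,0.0015],"spin": 0},{"gripper": 0.015,"slide": [0,0,0.0015],"spin": 0},{"gripper": 0.015,"slide": [0,0,0.0015],"spin": 0}]}}

```text
time_s: 13.75
ee_pos: [0.566, -0.0696, 0.2863]
eef_rot: [-3.142, 0.0, -0.104]
force: [-2.4, -0.1, 1.1]
grip_width: 0.0238
grip_force: 25.0
```

>>> {"fn": "jog_arm", "kwargs": {"rows": [{"gripper": 0.05,"slide": [0,0,0],"spin": 0},{"gripper": 0.05,"slide": [0,0,0],"spin": 0},{"gripper": 0.05,"slide": [0,0,0],"spin": 0},{"gripper": 0.05,"slide": [0,0,0],"spin": 0},{"gripper": 0.05,"slide": [0,0,-0.03],"spin": 0},{"gripper": 0.05,"slide": [0,0,-0.07],"spin": 0},{"gripper": 0.05,"slide": [0,0,-0.12],"spin": 0},{"gripper": 0.05,"slide": [0,0,-0.12],"spin": 0}]}}

```text
time_s: 14.55
ee_pos: [0.5662, -0.0697, 0.4129]
eef_rot: [3.141, -0.01, -0.104]
force: [0.7, 0.4, -1.2]
grip_width: 0.0497
grip_force: 0.0
```

>>> {"fn": "jog_arm", "kwargs": {"rows": [{"gripper": 0.05,"slide": [-0.04,0,-0.12],"spin": 0},{"gripper": 0.05,"slide": [-0.08,0,-0.12],"spin": 0},{"gripper": 0.05,"slide": [-0.08,0,-0.12],"spin": 0},{"gripper": 0.05,"slide": [-0.08,0,-0.12],"spin": 0}]}}

```text
time_s: 14.95
ee_pos: [0.4838, -0.0609, 0.5314]
eef_rot: [3.141, -0.009, -0.104]
force: [0.1, -0.1, 0.3]
grip_width: 0.0501
grip_force: 0.0
```

```bash
python3 - <<'E'
from h import *
o,T=pose(); print(o['ee_pos'],o['eef_rot'],o['qpos'].round(3))
im,d,K,W=shot('wrist'); C=cloud(d,K,W); save('w4',im); np.savez('w4.npz',im=im,d=d,K=K,W=W)
im,d,K,W=shot('scene'); save('s4',im); np.savez('s4.npz',im=im,d=d,K=K,W=W)
E
```

```text
[ 0.48379947 -0.0608841   0.53139573] [ 3.14075238 -0.00866252 -0.10418719] [-0.2    0.09   1.481 -0.     1.562  1.475]
```

View pics/w4.png

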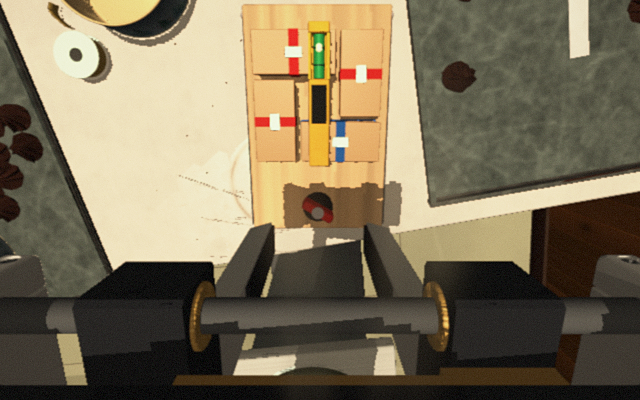

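The level lies front to back on both cartons (rows 22–165, col 319), its bubble shifted toward the back (319,47); the screw bar is at (318,208).

```bash
cat >> h.py <<'E'
def bubble(f,us,vs,z0=.108,z1=.116):
    """level rect, bubble offset along level x (mm), from yellow/green/pale pixels in window"""
    im=f['im'].astype(int); d=f['d']; C=cloud(d,f['K'],f['W']); w=np.zeros(d.shape,bool); w[vs,us]=1
    r,g,b=im[...,0],im[...,1],im[...,2]
    L=w&(C[...,2]>.1)&(C[...,2]<.125)&(d>0)
    R=rect(C[L]); y=R[3]; e=np.array([np.cos(y),np.sin(y)]); c=R[0]
    P=C[L]; A=np.c_[(P[:,:2]-c)@e,(P[:,:2]-c)@[-e[1],e[0]],np.ones(len(P))]; s=np.linalg.lstsq(A,P[:,2],rcond=None)[0]
    gm=L&(g>r+25)&(g>b+10); x=(C[...,:2]-c)@e*1000; yy=(C[...,:2]-c)@np.array([-e[1],e[0]])*1000
    reg=w&(abs(yy)<4)&(x>18)&(x<70)&(d>0)
    print('rect',R,'slope',s.round(4),'green x',np.percentile(x[gm],[1,50,99]) if gm.any() else None)
    for k in range(18,71,2):
        q=reg&(x>=k)&(x<k+2)
        if q.any(): print(k,q.sum(),im[q].mean(0).round(0).astype(int),end=' | ')
    print()
E
python3 - <<'E'
from h import *
f=np.load('w4.npz'); bubble(f,slice(295,345),slice(15,172))
C=cloud(f['d'],f['K'],f['W']); m=np.zeros(f['d'].shape,bool); m[180:235,285:350]=1; m&=(C[...,2]>.078)&(C[...,2]<.11); Q=C[m]; print('screw',len(Q),rect(Q),Q.mean(0),Q.max(0))
im=f['im'].astype(int); 
red=m&(im[...,0]>im[...,1]+40); print(rect(C[red]),C[red].mean(0))
E
```

```text
rect (array([ 0.5729, -0.0705]), 158.5, 23.9, np.float64(-0.108)) slope [0.0088 0.004  0.1096] green x [21.64360752 41.78950699 66.51462261]
18 14 [231 166  47] | 20 14 [ 80 134  55] | 22 14 [ 58 170  75] | 24 10 [ 56 164  72] | 26 12 [ 58 168  74] | 28 14 [ 60 169  75] | 30 13 [ 57 166  73] | 32 14 [ 57 165  72] | 34 14 [ 44 104  52] | 36 14 [ 57 164  72] | 38 14 [ 58 168  74] | 40 13 [ 58 170  75] | 42 14 [ 56 165  72] | 44 12 [ 56 165  73] | 46 13 [ 68 172  78] | 48 13 [147 190 116] | 50 16 [231 234 186] | 52 11 [217 220 173] | 54 14 [218 228 181] | 56 15 [160 202 131] | 58 16 [ 62 165  74] | 60 16 [ 56 164  72] | 62 16 [ 55 164  72] | 64 16 [ 54 165  71] | 66 15 [ 71 117  48] | 68 22 [174 129  37] | 
screw 368 (array([ 0.4308, -0.0538]), 43.7, 15.5, np.float64(1.01)) [ 0.43233532 -0.05391106  0.09106549] [ 0.44700923 -0.03507295  0.09633002]
(array([ 0.431 , -0.0539]), 43.6, 12.2, np.float64(0.924)) [ 0.43301708 -0.05388742  0.08966897]
```

>>> {"fn": "jog_arm", "kwargs": {"rows": [{"gripper": 0.05,"slide": [-0.01,0,0.01],"spin": -0.1},{"gripper": 0.05,"slide": [-0.025,0,0.04],"spin": -0.24},{"gripper": 0.05,"slide": [-0.04,-0.001,0.08],"spin": -0.38},{"gripper": 0.05,"slide": [-0.056,-0.002,0.12],"spin": -0.52},{"gripper": 0.05,"slide": [-0.056,-0.002,0.16],"spin": -0.66},{"gripper": 0.05,"slide": [-0.056,-0.002,0.19],"spin": -0.8},{"gripper": 0.05,"slide": [-0.056,-0.002,0.2],"spin": -0.94},{"gripper": 0.05,"slide": [-0.056,-0.002,0.2],"spin": -1.064}]}}

```text
time_s: 15.85
ee_pos: [0.4309, -0.0535, 0.3227]
eef_rot: [-3.136, 0.002, 0.965]
force: [0.2, -0.8, 0.6]
grip_width: 0.05
grip_force: 0.0
```

>>> {"fn": "jog_arm", "kwargs": {"rows": [{"gripper": 0.05,"slide": [0,0,0],"spin": 0},{"gripper": 0.05,"slide": [0,0,0],"spin": 0},{"gripper": 0.05,"slide": [0,0,0],"spin": 0}]}}

```text
time_s: 16.15
ee_pos: [0.4311, -0.0535, 0.3258]
eef_rot: [-3.141, 0.0, 0.957]
force: [0.4, -0.2, -0.4]
grip_width: 0.0501
grip_force: 0.0
```

```bash
python3 - <<'E'
from h import *
o,T=pose(); print(o['ee_pos'],o['eef_rot'],o['qpos'].round(3))
print(T[:3,:3].T@(np.array([.4309,-.0538,.26])-T[:3,3]))
E
```

```text
[ 0.43110272 -0.0535127   0.32583261] [-3.14111194e+00  1.95169915e-04  9.56953660e-01] [-0.208  0.132  1.923  0.     1.087  0.406]
[-3.38768824e-04  3.14226117e-05  6.58326702e-02]
```

>>> {"fn": "jog_arm", "kwargs": {"squeeze": 30, "rows": [{"gripper": 0.05,"slide": [0,0,0.03],"spin": 0},{"gripper": 0.05,"slide": [0,0,0.055],"spin": 0},{"gripper": 0.05,"slide": [0,0,0.065],"spin": 0},{"gripper": 0.05,"slide": [0,0,0.065],"spin": 0},{"gripper": 0.05,"slide": [0,0,0.065],"spin": 0},{"gripper": 0.005,"slide": [0,0,0.065],"spin": 0},{"gripper": 0.005,"slide": [0,0,0.065],"spin": 0},{"gripper": 0.005,"slide": [0,0,0.065],"spin": 0}]}}

```text
time_s: 16.95
ee_pos: [0.4312, -0.0536, 0.262]
eef_rot: [3.14, -0.001, 0.96]
force: [-1.5, 0.0, 6.4]
grip_width: 0.039
grip_force: 30.0
```

>>> {"fn": "jog_arm", "kwargs": {"rows": [{"gripper": 0.005,"slide": [0,0,0],"spin": 0},{"gripper": 0.005,"slide": [0,0,0],"spin": 0},{"gripper": 0.005,"slide": [0,0,0],"spin": 0}]}}

```text
time_s: 17.25
ee_pos: [0.4313, -0.0535, 0.262]
eef_rot: [3.14, -0.001, 0.96]
force: [-1.1, 0.4, 7.3]
grip_width: 0.039
grip_force: 30.0
```

The grip stopped at 39 mm instead of 12, so I'll check the shape around the screw before turning.

```bash
python3 - <<'E'
from h import *
o,T=pose(); im,d,K,W=shot('wrist'); np.savez('w5.npz',im=im,d=d,K=K,W=W)
im2,d2,K2,W2=shot('side'); save('w5',np.vstack([im[100:400,120:520],cv2.resize(im2[150:250,180:380],(400,200),interpolation=cv2.INTER_CUBIC)]))
f=np.load('w2.npz'); C=cloud(f['d'],f['K'],f['W']); im=f['im']
for v in range(160,232,6): print(v,[(int(round(C[v,u,2]*1000))) for u in range(184,250,5)])
e=np.array([np.cos(.96),np.sin(.96)]); n=np.array([-e[1],e[0]])
m=np.zeros(f['d'].shape,bool); m[150:240,180:255]=1; p=C[...,:2]-[.4309,-.0538]
for z in [(.05,.06),(.06,.07),(.07,.085),(.085,.1)]:
    k=m&(C[...,2]>z[0])&(C[...,2]<z[1]); 
    if k.any(): print(z,k.sum(),'along',np.percentile(p[k]@e,[0,50,100]).round(3),'across',np.percentile(p[k]@n,[0,50,100]).round(3),im[k].mean(0))
E
```

```text
160 [37, 38, 38, 37, 39, 38, 38, 38, 39, 39, 39, 40, 39, 38]
166 [37, 37, 38, 38, 38, 37, 38, 39, 39, 39, 38, 38, 38, 40]
172 [37, 38, 38, 37, 63, 64, 64, 77, 72, 60, 37, 38, 40, 40]
178 [38, 38, 37, 64, 65, 64, 92, 90, 86, 74, 63, 38, 38, 39]
184 [36, 36, 64, 65, 64, 92, 93, 91, 88, 64, 65, 61, 39, 39]
190 [36, 37, 64, 64, 91, 91, 92, 92, 72, 64, 65, 64, 39, 39]
196 [1, 37, 64, 94, 94, 95, 92, 81, 65, 64, 64, 65, 40, 39]
202 [-1, 37, 37, 95, 95, 95, 94, 64, 63, 64, 62, 39, 39, 38]
208 [1, 38, 90, 95, 94, 93, 73, 64, 65, 64, 63, 39, 38, 39]
214 [-1, 37, 92, 92, 91, 84, 64, 64, 64, 38, 39, 39, 39, 39]
220 [0, 37, 92, 93, 91, 39, 38, 38, 39, 38, 38, 39, 38, 39]
226 [1, 37, 38, 37, 38, 38, 38, 38, 38, 37, 38, 38, 39, 39]
(0.05, 0.06) 8 along [0.012 0.018 0.02 ] across [-0.016 -0.01   0.005] [60.5   44.125 28.25 ]
(0.06, 0.07) 940 along [-0.02   0.002  0.022] across [-0.021 -0.008  0.021] [22.37978723 16.37978723 14.96170213]
(0.07, 0.085) 176 along [-0.02   0.015  0.022] across [-0.007 -0.006  0.004] [76.82386364 15.01136364 12.71022727]
(0.085, 0.1) 885 along [-0.022  0.002  0.022] across [-0.008 -0.001  0.008] [112.03389831  48.97288136  41.89039548]
```

View pics/w5.png

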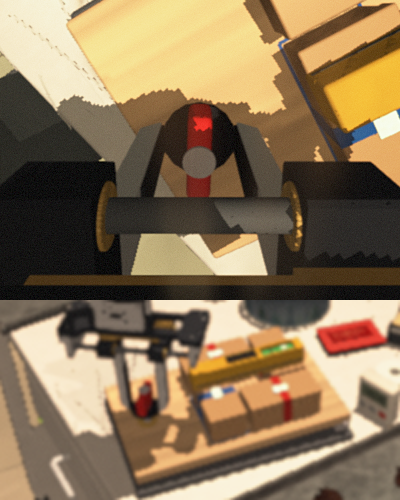

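The fingertips are closing on the black disc (top z 64 mm) under the bar; I'll raise above it and regrip.

>>> {"fn": "jog_arm", "kwargs": {"rows": [{"gripper": 0.05,"slide": [0,0,0],"spin": 0},{"gripper": 0.05,"slide": [0,0,0],"spin": 0},{"gripper": 0.05,"slide": [0,0,-0.007],"spin": 0},{"gripper": 0.05,"slide": [0,0,-0.007],"spin": 0},{"gripper": 0.005,"slide": [0,0,-0.007],"spin": 0},{"gripper": 0.005,"slide": [0,0,-0.007],"spin": 0},{"gripper": 0.005,"slide": [0,0,-0.007],"spin": 0},{"gripper": 0.005,"slide": [0,0,-0.007],"spin": 0}]}}

```text
time_s: 18.15
ee_pos: [0.431, -0.0535, 0.268]
eef_rot: [-3.141, 0.0, 0.96]
force: [-0.0, 0.3, 0.2]
grip_width: 0.0215
grip_force: 0.0
```

>>> {"fn": "jog_arm", "kwargs": {"rows": [{"gripper": 0.005,"slide": [0,0,0],"spin": 0},{"gripper": 0.005,"slide": [0,0,0],"spin": 0},{"gripper": 0.005,"slide": [0,0,0],"spin": 0}]}}

```text
time_s: 18.45
ee_pos: [0.4312, -0.0537, 0.2681]
eef_rot: [3.141, -0.0, 0.96]
force: [4.0, -3.6, -4.3]
grip_width: 0.0115
grip_force: 30.0
```

>>> {"fn": "jog_arm", "kwargs": {"rows": [{"gripper": 0.005,"slide": [0,0,0],"spin": 0.08},{"gripper": 0.005,"slide": [0,0,0],"spin": 0.17},{"gripper": 0.005,"slide": [0,0,0],"spin": 0.26},{"gripper": 0.005,"slide": [0,0,0],"spin": 0.35},{"gripper": 0.005,"slide": [0,0,0],"spin": 0.44},{"gripper": 0.005,"slide": [0,0,0],"spin": 0.53},{"gripper": 0.005,"slide": [0,0,0],"spin": 0.62},{"gripper": 0.005,"slide": [0,0,0],"spin": 0.7}]}}

```text
time_s: 19.25
ee_pos: [0.4312, -0.0537, 0.2682]
eef_rot: [3.141, -0.001, 0.256]
force: [5.5, -4.6, -4.6]
grip_width: 0.0117
grip_force: 30.0
```

>>> {"fn": "jog_arm", "kwargs": {"rows": [{"gripper": 0.005,"slide": [0,0,0],"spin": 0.08},{"gripper": 0.005,"slide": [0,0,0],"spin": 0.16},{"gripper": 0.005,"slide": [0,0,0],"spin": 0.24},{"gripper": 0.005,"slide": [0,0,0],"spin": 0.3},{"gripper": 0.005,"slide": [0,0,0],"spin": 0.3},{"gripper": 0.005,"slide": [0,0,0],"spin": 0.3},{"gripper": 0.005,"slide": [0,0,0],"spin": 0.3},{"gripper": 0.005,"slide": [0,0,0],"spin": 0.3}]}}

```text
time_s: 20.05
ee_pos: [0.4312, -0.0538, 0.2681]
eef_rot: [3.141, -0.001, -0.04]
force: [4.3, -4.6, -4.2]
grip_width: 0.0119
grip_force: 29.9
```

```bash
cat >> h.py <<'E'
def bub2(f,c,e,z0):
    """pale bubble offset (mm) along level: green-blob and pale centroid on plane z"""
    im=f['im'].astype(int); K=f['K']; W=f['W']
    v,u=np.mgrid[:400,:640]; D=np.stack([(u-K[0,2])/K[0,0],(v-K[1,2])/K[1,1],np.ones(u.shape)],-1)@W[:3,:3].T
    X=W[:3,3]+D*((z0-W[2,3])/D[...,2])[...,None]
    x=(X[...,:2]-c)@e*1000; y=(X[...,:2]-c)@np.array([-e[1],e[0]])*1000
    reg=(abs(y)<12)&(x>10)&(x<78); r,g,b=im[...,0],im[...,1],im[...,2]
    G=reg&(g>r+25); P=reg&(b>110)&(abs(y)<8)
    L=[np.round(x[m].mean(),1) if m.any() else None for m in (G,P)]
    print('green',G.sum(),np.percentile(x[G],[1,99]).round(1) if G.any() else '','pale',P.sum(),x[P].mean().round(1) if P.any() else '', y[P].mean().round(1) if P.any() else '')
E
python3 - <<'E'
from h import *
o,T=pose(); print(o['ee_pos'],o['eef_rot'],o['qpos'].round(3),o['moment'])
c=np.array([.5729,-.0705]);e=np.array([np.cos(.106),-np.sin(.106)])
f=np.load('s4.npz'); bub2(f,c,e,.112)
for n in ['scene','side']:
    im,d,K,W=shot(n); save('t_'+n,im); f=dict(im=im,d=d,K=K,W=W); np.savez(f't_{n}.npz',**f); bub2(f,c,e,.112)
E
```

```text
[ 0.43119414 -0.05376407  0.26814671] [ 3.14097249e+00 -1.04409372e-03 -4.03379020e-02] [-2.080e-01  2.240e-01  1.973e+00 -1.000e-03  9.440e-01  1.403e+00] [-0.81845224 -0.80139658 -0.08970564]
green 25 [21.1 62.8] pale 8 51.9 -3.5
green 20 [25.4 65.6] pale 9 46.9 -1.6
green 18 [25.7 65.6] pale 9 46.9 -1.3
```

>>> {"fn": "jog_arm", "kwargs": {"rows": [{"gripper": 0.03,"slide": [0,0,0],"spin": 0},{"gripper": 0.03,"slide": [0,0,0],"spin": 0},{"gripper": 0.03,"slide": [0,0,-0.03],"spin": 0},{"gripper": 0.03,"slide": [0,0,-0.075],"spin": 0},{"gripper": 0.03,"slide": [0.03,0,-0.11],"spin": 0},{"gripper": 0.03,"slide": [0.07,0,-0.132],"spin": 0},{"gripper": 0.03,"slide": [0.1,0,-0.132],"spin": 0},{"gripper": 0.03,"slide": [0.1,0,-0.132],"spin": 0}]}}

```text
time_s: 20.95
ee_pos: [0.5329, -0.0575, 0.3999]
eef_rot: [-3.141, -0.0, -0.04]
force: [-0.3, -0.9, -0.6]
grip_width: 0.0302
grip_force: 0.0
```

>>> {"fn": "jog_arm", "kwargs": {"rows": [{"gripper": 0.03,"slide": [0,0,0],"spin": 0},{"gripper": 0.03,"slide": [0,0,0],"spin": 0}]}}

```text
time_s: 21.15
ee_pos: [0.5303, -0.0574, 0.3999]
eef_rot: [-3.141, 0.001, -0.04]
force: [0.1, 0.5, -0.1]
grip_width: 0.03
grip_force: 0.0
```

```bash
python3 - <<'E'
from h import *
o,T=pose(); print(o['ee_pos'],o['eef_rot'],o['qpos'].round(3))
im,d,K,W=shot('wrist'); f=dict(im=im,d=d,K=K,W=W); save('w6',im); np.savez('w6.npz',**f)
bub2(f,np.array([.5729,-.0705]),np.array([np.cos(.106),-np.sin(.106)]),.112)
E
```

```text
[ 0.53025661 -0.05744538  0.39987202] [-3.14142920e+00  9.87862820e-04 -4.01702617e-02] [-0.177  0.267  1.575  0.     1.301  1.434]
green 855 [24.  69.2] pale 114 47.1 0.0
```

View pics/w6.png

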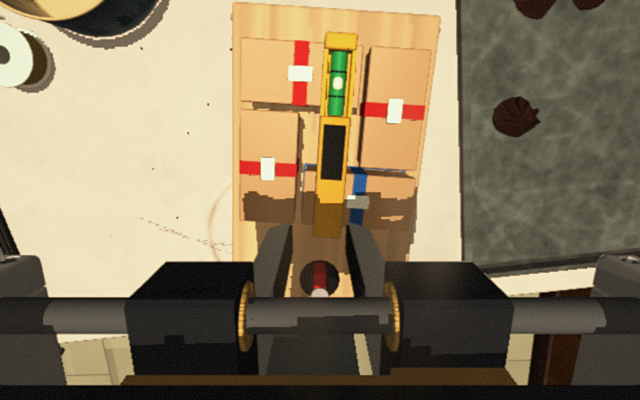

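The bubble (338,83) sits midway between its lines (offset about +0.5 mm of ±3). Next I press down on the pad with closed fingers.

>>> {"fn": "jog_arm", "kwargs": {"rows": [{"gripper": 0.0,"slide": [0.02,0.006,0.01],"spin": 0.066},{"gripper": 0.0,"slide": [0.036,0.011,0.035],"spin": 0.066},{"gripper": 0.0,"slide": [0.036,0.011,0.06],"spin": 0.066},{"gripper": 0.0,"slide": [0.036,0.011,0.07],"spin": 0.066},{"gripper": 0.0,"slide": [0.036,0.011,0.074],"spin": 0.066},{"gripper": 0.0,"slide": [0.036,0.011,0.074],"spin": 0.066},{"gripper": 0.0,"slide": [0.036,0.011,0.074],"spin": 0.066},{"gripper": 0.0,"slide": [0.036,0.011,0.074],"spin": 0.066}]}}

```text
time_s: 22.0
ee_pos: [0.5664, -0.07, 0.3273]
eef_rot: [3.141, -0.002, -0.106]
force: [0.4, 0.2, -0.1]
grip_width: 0.0008
grip_force: 0.0
```

```bash
python3 - <<'E'
from h import *
f=np.load('w6.npz'); C=cloud(f['d'],f['K'],f['W'])
m=np.zeros((400,640),bool); m[125:175,325:343]=1; P=C[m&(f['d']>0)]; print('pad top',P.mean(0),rect(P)); print('back carton',C[85:95,250:285].reshape(-1,3).mean(0),'front',C[180:185,300:312].reshape(-1,3).mean(0))
o,T=pose(); print(o['time_s'],o['ee_pos'],o['eef_rot'],o['grip_width'])
E
```

```text
pad top [ 0.56969632 -0.07087444  0.11427008] (array([ 0.5694, -0.071 ]), 38.7, 13.7, np.float64(-0.036))
back carton [ 0.61878046 -0.01825942  0.08652683] front [ 0.53746261 -0.04582322  0.07858135]
22.0 [ 0.56643902 -0.06995734  0.32729062] [ 3.14143340e+00 -1.71026020e-03 -1.06168542e-01] 0.0007822033125220564
```

>>> {"fn": "jog_arm", "kwargs": {"rows": [{"gripper": 0.0,"slide": [0,0,0.006],"spin": 0},{"gripper": 0.0,"slide": [0,0,0.01],"spin": 0},{"gripper": 0.0,"slide": [0,0,0.011],"spin": 0},{"gripper": 0.0,"slide": [0,0,0.011],"spin": 0},{"gripper": 0.0,"slide": [0,0,0.011],"spin": 0}]}}

```text
time_s: 22.5
ee_pos: [0.5665, -0.07, 0.3152]
eef_rot: [-3.142, -0.0, -0.106]
force: [0.6, -1.4, 0.2]
grip_width: 0.0007
grip_force: 0.0
```

>>> {"fn": "jog_arm", "kwargs": {"rows": [{"gripper": 0.0,"slide": [0,0,0.001],"spin": 0},{"gripper": 0.0,"slide": [0,0,0.001],"spin": 0},{"gripper": 0.0,"slide": [0,0,0.001],"spin": 0}]}}

```text
time_s: 22.8
ee_pos: [0.5665, -0.07, 0.3142]
eef_rot: [-3.142, -0.0, -0.106]
force: [0.0, -0.5, -0.5]
grip_width: 0.0002
grip_force: 0.0
```

>>> {"fn": "jog_arm", "kwargs": {"rows": [{"gripper": 0.0,"slide": [0,0,0.001],"spin": 0},{"gripper": 0.0,"slide": [0,0,0.001],"spin": 0},{"gripper": 0.0,"slide": [0,0,0.001],"spin": 0}]}}

```text
time_s: 23.1
ee_pos: [0.5665, -0.07, 0.3133]
eef_rot: [3.142, -0.0, -0.106]
force: [-0.1, 0.7, 2.0]
grip_width: 0.0002
grip_force: 1.2
```

>>> {"fn": "jog_arm", "kwargs": {"rows": [{"gripper": 0.0,"slide": [0,0,0.0007],"spin": 0},{"gripper": 0.0,"slide": [0,0,0.0007],"spin": 0},{"gripper": 0.0,"slide": [0,0,0.0007],"spin": 0}]}}

```text
time_s: 23.4
ee_pos: [0.5665, -0.0699, 0.3132]
eef_rot: [3.142, -0.001, -0.106]
force: [-2.9, 0.5, 8.7]
grip_width: 0.0005
grip_force: 4.6
```

>>> {"fn": "jog_arm", "kwargs": {"rows": [{"gripper": 0.0,"slide": [0,0,0.0006],"spin": 0},{"gripper": 0.0,"slide": [0,0,0.0012],"spin": 0},{"gripper": 0.0,"slide": [0,0,0.0012],"spin": 0},{"gripper": 0.0,"slide": [0,0,0.0012],"spin": 0},{"gripper": 0.0,"slide": [0,0,0.0012],"spin": 0},{"gripper": 0.0,"slide": [0,0,0.0012],"spin": 0},{"gripper": 0.0,"slide": [0,0,0.0012],"spin": 0},{"gripper": 0.0,"slide": [0,0,0.0012],"spin": 0}]}}

```text
time_s: 24.2
ee_pos: [0.5664, -0.07, 0.3131]
eef_rot: [3.141, -0.001, -0.106]
force: [-8.9, 1.1, 19.4]
grip_width: 0.0002
grip_force: 10.0
```

```bash
python3 - <<'E'
from h import *
c=np.array([.5729,-.0705]);e=np.array([np.cos(.106),-np.sin(.106)])
for n in ['wrist','scene','side']:
    im,d,K,W=shot(n); f=dict(im=im,d=d,K=K,W=W); save('e_'+n,im); print(n); bub2(f,c,e,.114)
o,T=pose(); print(o['time_s'],o['ee_pos'],o['eef_rot'],o['force'])
f=dict(im=im); a=cv2.imread('pics/e_scene.png')[165:265,200:400]; b=cv2.imread('pics/e_wrist.png')
cv2.imwrite('pics/e.png',np.vstack([cv2.resize(a,(600,300),interpolation=cv2.INTER_CUBIC),cv2.resize(b,(480,300))[:, :480] if 0 else cv2.copyMakeBorder(cv2.resize(b,(480,300)),0,0,0,120,0)]))
E
```

```text
wrist
green 1600 [24.8 69.2] pale 202 47.5 -0.0
scene
green 18 [24.  63.6] pale 8 45.9 -3.7
side
green 15 [24.7 64.5] pale 10 45.1 -2.5
24.35 [ 0.56641673 -0.06995167  0.31316607] [ 3.14140839e+00 -1.43912311e-03 -1.06113063e-01] [-8.79069471  1.6041382  19.29406224]
```

View pics/e.png

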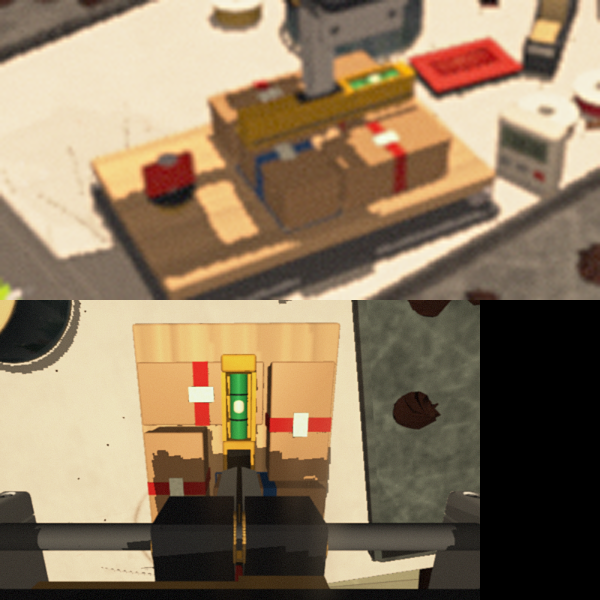

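The fingers press the pad at 19 N, and the bubble (238,407) sits midway between its lines, about 0.5 mm off centre. Handing in.

```bash
python3 -c "
from station import workorder; print(workorder.hand_in())"
```

```text
the job is handed in; nothing more can be done
None
```

I handed the job in at about 24 s: the carton lies in the blue outline, the level rests on both cartons with the bubble about 0.5 mm off centre, and the closed fingers are still pressing its pad at about 19 N. The hand-in call returned no verdict.

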